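# Unscrew the cap of the rivet jar in its block

## Task

Stand the square glass jar of rivets down into the square pocket of the wooden block, which keeps it from turning, with its cap still screwed tight. Then unscrew the cap anticlockwise until its thread lets go, lift it off, and finish holding it level in the gripper just above the jar's mouth, clear of it by no more than about 5 cm. Do not put the cap down or let go of it; leave the jar fully down in its block, never tip it over, and do not disturb the rivet tin, the pliers and the V-block lying nearby.

Things in the scene. Friction and masses are not known exactly. Their poses are not given: they have to be found in the camera images.
- jar: Square clear-glass jar of steel rivets, 0.24 to 0.39 kg: body 56 x 56 mm, 60 mm high, then a round neck to the mouth at 80 mm. Starts upright on the bench, capped, 89 mm high in all. Origin: centre of its underside, z up, x and y square to its sides. Grip the body across two sides from above with the cap between the fingers, or carry it by its tight cap.
- cap: Round ribbed steel screw cap, 52 mm diameter, 24 mm high, 0.06 kg. Origin: centre of its lower edge, z up. Tight, its lower edge is 65 to 66 mm above the jar's underside, 5 mm above the jar's shoulder; its crown is at 89 mm. A sprung seal presses it up with about 30 N when tight, nothing when undone; turning it takes about 0.2 to 0.5 N m, and it stays where it is left between two grips.
- cap_crown (a point): Centre of the cap's flat crown, 24 mm above its lower edge. Thread: right-hand, so anticlockwise from above opens. Three lugs in the cap leave three short threads after about 100 degrees (1.75 rad): the first 0.3 rad level, then rising 3 mm per rad, 4 mm in all; turning up to 30 degrees further does no harm. Undone, it clears the mouth when lifted 15 mm over its tight height.
- jar_mouth (a point): Centre of the jar's mouth, the rim of its 38 mm neck, 80 mm above the jar's underside.
- jar_block: Pale wooden block screwed to the bench, 100 x 100 mm, 28 mm high, with an open square pocket in its top: 60 x 60 mm (2 mm of play on each side of the jar), 22 mm deep, floor 6 mm above the bench, upper 5 mm bevelled outward at 45 degrees. Origin: centre of its underside; x and y square to the pocket's sides. The jar goes in any of four ways round.
- pocket (a point): Centre of the pocket's floor, 6 mm above the bench; with the jar fully in, the centre of its underside is here.
- rivet_tin: Bystander: round open galvanised tin with rivets, 75 mm diameter, 57 mm high, origin at the centre of its underside.
- pliers: Bystander: flat pliers lying on the bench, 50 x 180 x 11 mm, long along their y; origin under their middle.
- v_block: Bystander: steel V-block, 45 x 55 x 38 mm, origin at the centre of its underside.
There are look-alikes about, which are no part of the job. Leave any pink or yellow look-alike of the jar alone. There is more than one size of the cap; the job needs the smaller.

How it is judged:
By the outcome, as a careful person would: the job done as asked, in the order asked, and still so for the second after the job is handed in, while the arm keeps its last pose, push and grip.
It also fails if it takes over 51 s, if anything falls off the work surface, if the arm or the gripper's body presses on something with over 40 N, if the wrist force passes 120 N, or if a joint passes its speed limit or range.

## Robot

A 6-joint arm with a two-finger parallel gripper is mounted at the origin on a cart in front of the work surface, level with it; the furniture and walls round the work are solid. World frame = base frame: x ahead of the robot, y to its left, z up, the work surface at z = 0. Lengths are in m, angles in degrees, forces in N, time in s.
With the tool pointing down it reaches from about 0.375 to 0.975 m from the base axis. Payload 3.8 kg.
Tool frame: the origin (TCP) lies midway between the tips of the shut fingers; the grasp point (between the pads) lies 19 mm behind it (ctrl.grip_point_offset is the distance from the TCP to the grasp point, in m); z points along the fingers, y is the line along which they close (so a half turn about z gives the same grasp; the last joint's range is limited). The gripper opens to 88 mm and grips with 3 to 60 N. Pads are 18 mm wide; open, the fingers measure 123 mm over their backs; the gripper's body (75 mm by 187 mm) begins 45 mm behind the grasp point.
Start: joints at [70.537, 15.12, 91.902, -0, 72.978, -2.114], TCP at [0.201, 0.644, 0.239] pointing down, gripper open.
Joint ranges: [-150.88, 150.88], [-54.13, 125.18], [17.81, 147.31], [-75.09, 255.09], [0, 152.58], [-146.25, 146.25]. Speed limits (degrees/s): [147.25, 147.25, 180, 180, 180, 180].

## Interface

Orientations are given as [roll, pitch, yaw] about the fixed x, y, z axes, in that order (R = Rz(yaw) Ry(pitch) Rx(roll)).
In Python, from station import ctrl gives the robot as it stands.
- The arm moves only by the tool move_arm, never from a script. Its argument "series" is a list of rows, each a list of 7 numbers: the opening, from 0 (shut) to 1 (fully open), then the shift along the tool's x, y, z in mm, then the turn, a rotation vector about the tool's x, y, z in rad. In form: [[hand, dx, dy, dz, ax, ay, az], ...]. A call has 1 to 5 rows; each row shifts and turns the commanded pose from where the row before left it, along the tool's axes as they then stand; what a row does not reach is not made up. A row lasts 1/10 s, in which the tool goes at most 50 mm and 8.59 degrees, less where a joint would pass 70% of its speed; a pose out of reach is approached as far as the arm can. A call is refused whole if a number of a shift passes 50 or a number of a turn 0.15, either way. A call with a gripper value outside its range is refused whole. The fingers move at their own pace and stop on an object; "grip_force" is the grip in N (left out, the last holds). Time passes only in rows, so rows that do not move let the fingers close. It gives the time, the measured TCP pose, the force, the opening and the grip force at its end, in the units of the state.
- ctrl.read_state(): the state, without advancing time (a new reading comes with each control period).
- ctrl.read_camera(name): name is "scene" or "top" or "wrist"; returns a dict with "image" (384x512x3 uint8, blue, green, red), "camera_matrix" (3x3 intrinsics, pixels), "position" and "orientation" of the camera in the world. Camera axes: x right, y up, looking along -z (the intrinsics and any distortion apply to the point x, -y, -z); pixel columns grow to the right and rows downward; lengths in m; the calibration is good to about 2 mm. The wrist camera is an equidistant fisheye: a pixel r from the principal point sees the ray r / f radians off the axis. A picture is of the moment at which its call begins. There is no depth.
- ctrl.close_job(): hands the job in; it is judged then, once.
The state is a dict: "time": time; "q": joint angles; "qvel": joint speeds; "joint_torque": joint torques, N m; "ee_pos": TCP position; "eef_rot": TCP orientation; "force": force on the tool from outside, world axes, zero at the start; "moment": the same for the moment, N m; "opening": finger opening in m; "grip_force": force on a finger pad.
Only numpy, scipy, OpenCV 4.12 (cv2) and the standard library are available. Lean on these libraries where they do the work, as an engineer would, in place of code of your own. Each camera call takes 0.05 s, during which the arm holds its last target. There are 200 camera calls.

## Working session

There is one attempt and no reset: what is moved stays moved. The work goes in short steps, Python scripts to look and compute and a tool call to move; the robot and the scene stay as the last step left them, time stands still between calls to the robot, and variables do not carry over. Pictures are saved under pics/ and viewed, at most 10 in all, crops included, and the job is handed in when it is done.

Besides the shell and the picture viewer there is one more tool, called after "Call:" in YAML: its name, and indented under it one key for each argument. move_arm: Moves the arm, as the interface text tells. Its arguments: {"type":"object","properties":{"series":{"type":"array","items":{"type":"array","items":{"type":"number"}}},"grip_force":{"type":"number"}},"required":["series"]}

```bash
mkdir -p pics; ls
python3 - <<'E'
from station import ctrl
import cv2,numpy as np
s=ctrl.read_state();print(s)
for n in ("scene","top","wrist"):
    c=ctrl.read_camera(n);cv2.imwrite(f"pics/{n}0.png",c["image"]);print(n,c["camera_matrix"],c["position"],c["orientation"],[k for k in c])
E
```

```text
pics
{'time': 0.0, 'q': array([ 7.05369693e+01,  1.51698789e+01,  9.19796009e+01, -2.27803511e-03,
        7.29784508e+01, -2.11529455e+00]), 'qvel': array([0.03364354, 0.01956788, 0.06758285, 0.0329923 , 0.07594779,
       0.11561929]), 'joint_torque': array([-1.49772626e-03, -5.02116179e+01, -3.56867838e+01,  7.23514077e-02,
        2.97013123e-02, -1.75324135e-04]), 'ee_pos': array([0.20105577, 0.64362173, 0.23739513]), 'eef_rot': array([-1.79872076e+02, -2.54670780e-03,  1.62652930e+02]), 'force': array([ 0.13187803, -0.05730376,  0.66694756]), 'moment': array([ 0.01151546, -0.02258537, -0.04312012]), 'grip_force': 0.0, 'opening': 0.08804175960224285}
scene [[443.11781796   0.         259.28139   ]
 [  0.         443.11781796 192.53853373]
 [  0.           0.           1.        ]] [-0.06019023 -0.28711727  0.86140919] [ 43.73549919   0.33388205 -53.10424167] ['image', 'camera_matrix', 'position', 'orientation']
top [[498.6358258    0.         260.82052074]
 [  0.         498.6358258  190.08528166]
 [  0.           0.           1.        ]] [0.37905209 0.1391179  1.32984971] [  8.5740993    0.74291459 -90.45996664] ['image', 'camera_matrix', 'position', 'orientation']
wrist [[297.31863964   0.         256.4935908 ]
 [  0.         297.31863964 183.88100049]
 [  0.           0.           1.        ]] [0.12258528 0.66930432 0.38270574] [-1.84639956e+01  5.00361010e-02  7.26829315e+01] ['image', 'camera_matrix', 'position', 'orientation']
```

View pics/top0.png

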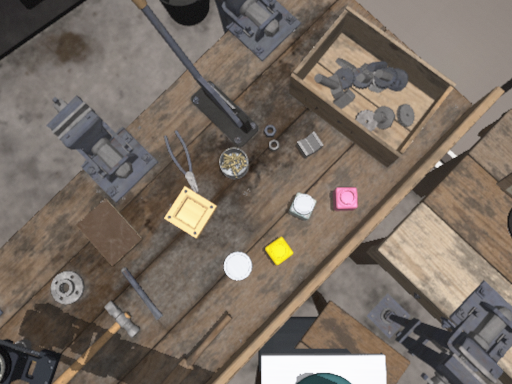

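View pics/scene0.png

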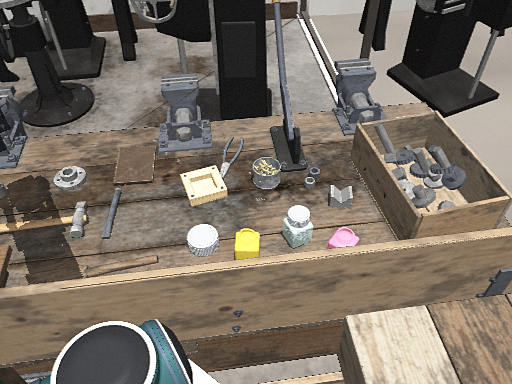

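The top view shows the capped jar at about (303,205), the block at (190,212), the tin at (234,163), the V-block at (310,144) and the pliers above the block. The pink (346,198) and yellow (279,250) look-alikes and the big cap (238,266) are also in view. Next I'll zoom in and compute positions.

```bash
cat > h.py <<'E'
import numpy as np,cv2
from scipy.spatial.transform import Rotation as R
from station import ctrl
def ray(c,px):
    px=np.atleast_2d(np.array(px,float));K=c["camera_matrix"]
    p=(px-K[:2,2])/[K[0,0],K[1,1]]
    if c.get("fish"):
        r=np.linalg.norm(p,axis=1,keepdims=True)+1e-12
        d=np.hstack([p/r*np.sin(r),np.cos(r)])
    else: d=np.hstack([p,np.ones((len(p),1))])
    d=d*[1,-1,-1]
    return R.from_euler("xyz",c["orientation"],degrees=True).apply(d)
def topl(c,px,z):
    d=ray(c,px);o=c["position"]
    return o+d*((z-o[2])/d[:,2])[:,None]
def proj(c,P):
    v=R.from_euler("xyz",c["orientation"],degrees=True).inv().apply(np.atleast_2d(P)-c["position"])*[1,-1,-1]
    K=c["camera_matrix"]
    if c.get("fish"):
        n=np.linalg.norm(v[:,:2],axis=1,keepdims=True)+1e-12
        p=v[:,:2]/n*np.arctan2(n,v[:,2:])
    else: p=v[:,:2]/v[:,2:]
    return p*[K[0,0],K[1,1]]+K[:2,2]
def cam(n):
    c=dict(ctrl.read_camera(n));c["fish"]=n=="wrist";return c
E
python3 - <<'E'
from h import *
c=cam("top");im=c["image"]
x0,y0,w,h=160,130,200,150
cv2.imwrite("pics/topc.png",cv2.resize(im[y0:y0+h,x0:x0+w],None,fx=4,fy=4,interpolation=cv2.INTER_CUBIC))
for n,p,z in(("jar cap",(303,203),.089),("block",(190,212),.028),("tin",(234,163),.057),("vb",(310,144),.038),("pink",(346,198),.06),("yel",(279,250),.06),("bigcap",(238,266),.024)):
    print(n,topl(c,p,z)[0].round(3))
E
```

```text
jar cap [0.533 0.048 0.089]
block [0.519 0.341 0.028]
tin [0.643 0.223 0.057]
vb [0.696 0.023 0.038]
pink [ 0.548 -0.064  0.06 ]
yel [0.417 0.109 0.06 ]
bigcap [0.378 0.215 0.024]
```

View pics/topc.png

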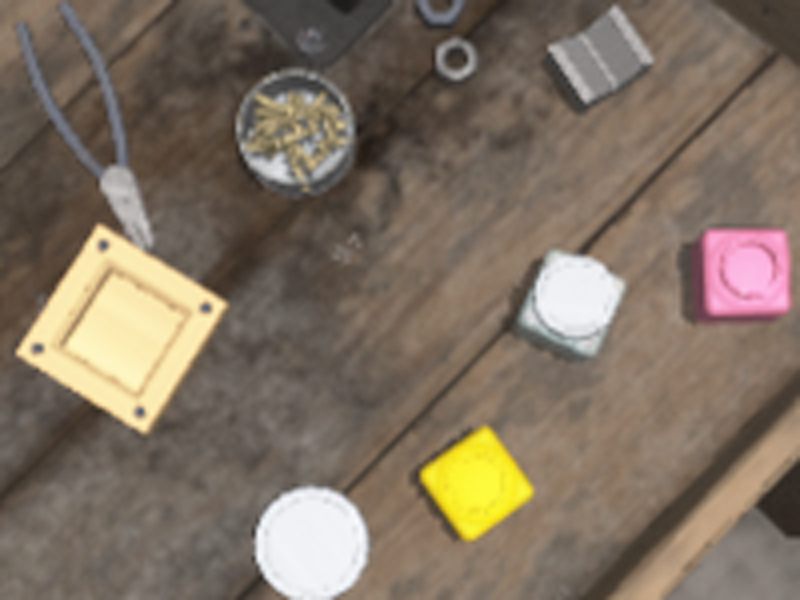

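View pics/wrist0.png

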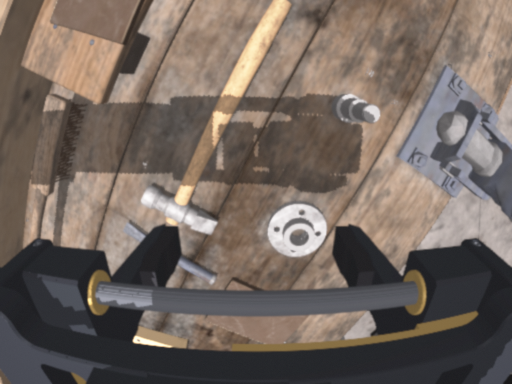

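The crop gives the block's top corners at (99,225), (228,305), (147,434) and (17,352). The jar's shoulder corners are near (556,250), (626,283), (594,357) and (515,320), with the crown centre at (575,296).

Run:
```python
from h import *
c=cam("top")
f=lambda a:(np.array(a,float)+.5)/4-.5+[160,130]
def sq(P):
    e=np.roll(P,-1,0)-P
    print("ctr",P.mean(0).round(4),"sides",np.linalg.norm(e,axis=1).round(4),"ang",(np.degrees(np.arctan2(e[:,1],e[:,0]))%90).round(1))
sq(topl(c,f([(99,225),(228,305),(147,434),(17,352)]),.028))
sq(topl(c,f([(556,250),(626,283),(594,357),(515,320)]),.06))
print(topl(c,f([(575,296)]),.089))
r=topl(c,f([(534,296),(617,296)]),.089);print(np.linalg.norm(r[0]-r[1]))
```

```text
ctr [0.5197 0.3402 0.028 ] sides [0.1015 0.0991 0.1018 0.099 ] ang [57.7 58.1 57.7 57.9]
ctr [0.5304 0.0468 0.06  ] sides [0.0495 0.052  0.0555 0.0525] ang [63.8 65.5 64.2 59. ]
[[0.53093195 0.04743007 0.089     ]]
0.051899559603418584
```

```bash
cat >> h.py <<'E'
def plan(xyz,yaw,n,hand=1,s=None):
    "rows to reach TCP xyz, tool down, at yaw, in n rows"
    s=s or ctrl.read_state();p=s["ee_pos"];r=s["eef_rot"]
    dy=(yaw-r[2]+180)%360-180
    print("from",p.round(4),r.round(2),"turn",round(dy,1),"dist",np.linalg.norm(np.array(xyz)-p).round(3))
    st=(np.array(xyz)-p)/n; rows=[]
    for i in range(n):
        T=R.from_euler("xyz",[180,0,r[2]+dy*i/n],degrees=True)
        rows.append([hand]+list((T.inv().apply(st)*1000).round(1))+[0,0,round(-np.radians(dy)/n,4)])
    for i in range(0,n,5): print([[float(v) for v in x] for x in rows[i:i+5]])
E
python3 -c "
from h import *
plan([.505,-.007,.2],64.5,15)"
```

```text
from [0.2012 0.644  0.2381] [-179.94   -0.    162.65] turn -98.1 dist 0.719
[[1.0, -32.3, -35.4, 2.5, 0.0, 0.0, 0.1142], [1.0, -36.1, -31.5, 2.5, 0.0, 0.0, 0.1142], [1.0, -39.4, -27.2, 2.5, 0.0, 0.0, 0.1142], [1.0, -42.3, -22.5, 2.5, 0.0, 0.0, 0.1142], [1.0, -44.6, -17.5, 2.5, 0.0, 0.0, 0.1142]]
[[1.0, -46.3, -12.3, 2.5, 0.0, 0.0, 0.1142], [1.0, -47.4, -7.0, 2.5, 0.0, 0.0, 0.1142], [1.0, -47.9, -1.5, 2.5, 0.0, 0.0, 0.1142], [1.0, -47.7, 3.9, 2.5, 0.0, 0.0, 0.1142], [1.0, -47.0, 9.4, 2.5, 0.0, 0.0, 0.1142]]
[[1.0, -45.6, 14.6, 2.5, 0.0, 0.0, 0.1142], [1.0, -43.6, 19.7, 2.5, 0.0, 0.0, 0.1142], [1.0, -41.1, 24.6, 2.5, 0.0, 0.0, 0.1142], [1.0, -38.0, 29.1, 2.5, 0.0, 0.0, 0.1142], [1.0, -34.5, 33.3, 2.5, 0.0, 0.0, 0.1142]]
```

Call:
move_arm:
  series:
    - [1,-32,-35,2.5,0,0,0.114]
    - [1,-36,-31.5,2.5,0,0,0.114]
    - [1,-39,-27,2.5,0,0,0.114]
    - [1,-42,-22.5,2.5,0,0,0.114]
    - [1,-44.5,-17.5,2.5,0,0,0.114]

```text
time: 0.75
ee_pos: [0.3022, 0.4266, 0.226]
eef_rot: [180.0, 0.0, 129.8]
force: [1.1, 0.5, 0.8]
opening: 0.088
grip_force: 0.0
```

Call:
move_arm:
  series:
    - [1,-46,-12,2.5,0,0,0.114]
    - [1,-47,-7,2.5,0,0,0.114]
    - [1,-48,-1.5,2.5,0,0,0.114]
    - [1,-47.5,4,2.5,0,0,0.114]
    - [1,-47,9.5,2.5,0,0,0.114]

```text
time: 1.25
ee_pos: [0.4039, 0.2107, 0.2139]
eef_rot: [179.9, -0.0, 97.1]
force: [1.1, 0.5, 0.7]
opening: 0.0881
grip_force: 0.0
```

Call:
move_arm:
  series:
    - [1,-45.5,14.5,2.5,0,0,0.114]
    - [1,-43.5,19.5,2.5,0,0,0.114]
    - [1,-41,24.5,2.5,0,0,0.114]
    - [1,-38,29,2.5,0,0,0.114]
    - [1,-34.5,33,2.5,0,0,0.114]

```text
time: 1.75
ee_pos: [0.5049, -0.0059, 0.2014]
eef_rot: [180.0, -0.0, 64.4]
force: [-0.1, 0.1, -0.1]
opening: 0.0877
grip_force: 0.0
```

Call:
move_arm:
  series:
    - [1,0,0,0,0,0,0]
    - [1,0,0,0,0,0,0]
    - [1,0,0,0,0,0,0]

```text
time: 2.05
ee_pos: [0.5038, -0.0031, 0.201]
eef_rot: [-179.9, -0.0, 64.7]
force: [0.1, 0.3, -0.1]
opening: 0.0884
grip_force: 0.0
```

Run:
```python
from h import *
s=ctrl.read_state();print(s["ee_pos"],s["eef_rot"],s["q"])
c=cam("wrist");cv2.imwrite("pics/w1.png",c["image"])
im=c["image"].copy()
p=proj(c,[[.531,.047,.089]])[0];print(p)
x,y=(p-[75,60]).astype(int);x=max(x,0);y=max(0,y)
print("crop",x,y);cv2.imwrite("pics/w1c.png",cv2.resize(im[y:y+130,x:x+150],None,fx=4.5,fy=4.5,interpolation=cv2.INTER_CUBIC))
```

```text
[ 0.50384376 -0.00308542  0.20102425] [-1.79947493e+02 -1.12463398e-02  6.47437481e+01] [-3.20390215e+00 -1.93441567e+00  1.14900245e+02  3.27211644e-02
  6.70786175e+01  2.20395890e+01]
[260.41040507 118.90364289]
crop 185 58
```

View pics/w1c.png

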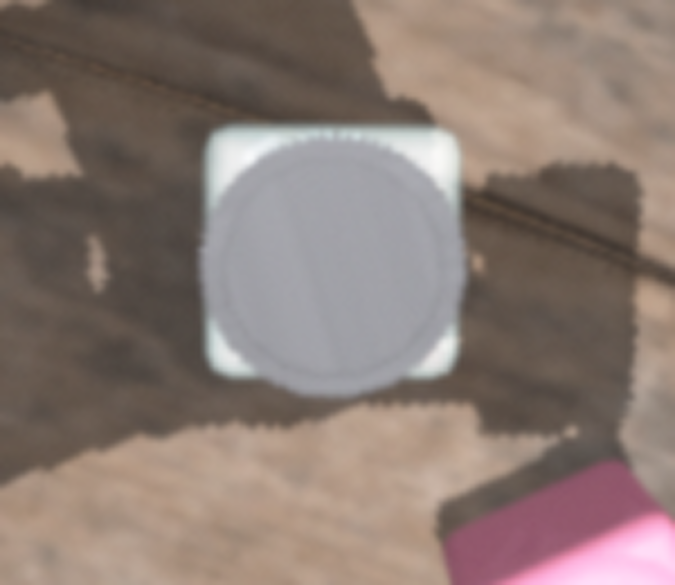

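The close-up shows the jar almost square with the tool. The body runs from x 206 to 460 and y 127 to 378 in the crop, and the cap centre is at (334,266).

Run:
```python
from h import *
c=cam("wrist")
f=lambda a:(np.array(a,float)+.5)/4.5-.5+[185,58]
print(topl(c,f([(334,266),(202,266),(466,266)]),.089).round(4))
s=topl(c,f([(206,160),(206,345),(460,160),(460,345),(240,127),(430,127),(240,378),(430,378)]),.06)
d=s[1::2]-s[::2];print((np.degrees(np.arctan2(d[:,1],d[:,0]))%90).round(1),s.mean(0).round(4))
ctr=topl(c,f([(334,266)]),.089)[0]
plan([ctr[0],ctr[1],.105],64.7,4)
```

```text
[[0.5305 0.0497 0.089 ]
 [0.5077 0.0606 0.089 ]
 [0.5536 0.0391 0.089 ]]
[64.  65.8 64.9 64.9] [0.5308 0.0497 0.06  ]
from [ 0.5039 -0.0025  0.2012] [-1.7998e+02 -1.0000e-02  6.4820e+01] turn -0.1 dist 0.113
[[1.0, 14.6, 0.5, 24.1, 0.0, 0.0, 0.0005], [1.0, 14.6, 0.5, 24.1, 0.0, 0.0, 0.0005], [1.0, 14.6, 0.5, 24.1, 0.0, 0.0, 0.0005], [1.0, 14.6, 0.5, 24.1, 0.0, 0.0, 0.0005]]
```

Call:
move_arm:
  series:
    - [1,20,0.5,15,0,0,0]
    - [1,20,0.5,15,0,0,0]
    - [1,18,0.5,25,0,0,0]
    - [1,0,0,30,0,0,0]
    - [1,0,0,20,0,0,0]

```text
time: 2.65
ee_pos: [0.5293, 0.0501, 0.0946]
eef_rot: [-179.9, 0.0, 64.9]
force: [0.1, 0.4, -0.9]
opening: 0.088
grip_force: 0.0
```

Call:
move_arm:
  series:
    - [1,0,0,20,0,0,0]
    - [1,0,0,8,0,0,0]
    - [1,0,0,0,0,0,0]
    - [1,0,0,0,0,0,0]

```text
time: 3.05
ee_pos: [0.531, 0.0485, 0.0691]
eef_rot: [179.9, -0.0, 64.7]
force: [0.4, -0.6, 0.5]
opening: 0.0877
grip_force: 0.0
```

Call:
move_arm:
  series:
    - [1,0,0,4,0,0,0]
    - [0.5,0,0,0,0,0,0]
    - [0.4,0,0,0,0,0,0]
    - [0.4,0,0,0,0,0,0]
    - [0.4,0,0,0,0,0,0]
  grip_force: 50

```text
time: 3.55
ee_pos: [0.5308, 0.0478, 0.0645]
eef_rot: [180.0, -0.0, 64.7]
force: [0.1, 0.3, 0.2]
opening: 0.058
grip_force: 0.0
```

Call:
move_arm:
  series:
    - [0.4,0,0,0,0,0,0]
    - [0.4,0,0,0,0,0,0]
    - [0.4,0,0,0,0,0,0]

```text
time: 3.85
ee_pos: [0.5303, 0.0479, 0.0643]
eef_rot: [-180.0, 0.0, 64.7]
force: [-2.2, 1.2, 2.1]
opening: 0.0517
grip_force: 50.0
```

Call:
move_arm:
  series:
    - [0.4,0,0,-15,0,0,0]
    - [0.4,0,0,-25,0,0,0]
    - [0.4,0,0,-30,0,0,0]
    - [0.4,0,0,0,0,0,0]

```text
time: 4.25
ee_pos: [0.5341, 0.048, 0.1388]
eef_rot: [179.5, -0.2, 64.7]
force: [1.3, 0.1, -4.0]
opening: 0.0512
grip_force: 50.0
```

```bash
python3 -c "
from h import *
plan([.467,.255,.137],57.9,7,.4)"
```

```text
from [0.5341 0.048  0.1388] [179.55  -0.23  64.68] turn -6.8 dist 0.218
[[0.4, 22.6, -21.3, 0.3, 0.0, 0.0, 0.0169], [0.4, 22.3, -21.7, 0.3, 0.0, 0.0, 0.0169], [0.4, 21.9, -22.1, 0.3, 0.0, 0.0, 0.0169], [0.4, 21.5, -22.4, 0.3, 0.0, 0.0, 0.0169], [0.4, 21.1, -22.8, 0.3, 0.0, 0.0, 0.0169]]
[[0.4, 20.8, -23.2, 0.3, 0.0, 0.0, 0.0169], [0.4, 20.4, -23.5, 0.3, 0.0, 0.0, 0.0169]]
```

Call:
move_arm:
  series:
    - [0.4,22.5,-21,0,0,0,0.017]
    - [0.4,22.5,-21.5,0,0,0,0.017]
    - [0.4,22,-22,0,0,0,0.017]
    - [0.4,21.5,-22.5,0,0,0,0.017]
    - [0.4,21,-23,0,0,0,0.017]

```text
time: 4.75
ee_pos: [0.4815, 0.1963, 0.1325]
eef_rot: [-179.9, 0.1, 59.8]
force: [0.7, 0.6, -4.7]
opening: 0.0513
grip_force: 50.0
```

Call:
move_arm:
  series:
    - [0.4,21,-23,0,0,0,0.017]
    - [0.4,20,-23.5,0,0,0,0.017]
    - [0.4,0,0,0,0,0,0]
    - [0.4,0,0,0,0,0,0]
    - [0.4,0,0,0,0,0,0]

```text
time: 5.25
ee_pos: [0.4635, 0.2538, 0.1332]
eef_rot: [-180.0, 0.1, 57.9]
force: [-0.5, -0.0, -5.7]
opening: 0.0513
grip_force: 50.0
```

Run:
```python
from h import *
s=ctrl.read_state();print(s["ee_pos"],s["eef_rot"],s["force"])
c=cam("wrist");im=c["image"]
print(proj(c,[[.5197,.3402,.028]]))
cv2.imwrite("pics/w2.png",cv2.resize(im,None,fx=1.5,fy=1.5,interpolation=cv2.INTER_CUBIC))
```

```text
[0.4634826  0.25376309 0.1331908 ] [-1.79975463e+02  9.74232906e-02  5.78575764e+01] [-0.50764278 -0.01076411 -5.70336531]
[[258.78914392  64.75474777]]
```

View pics/w2.png

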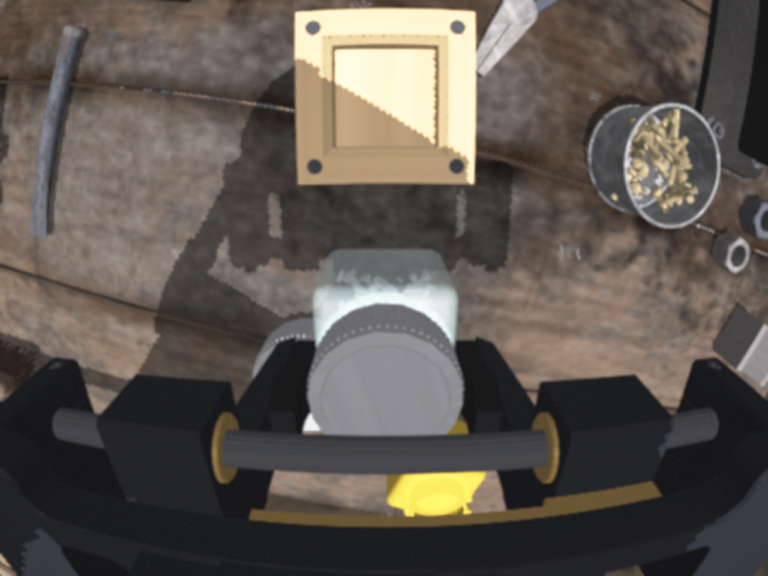

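Block top corners are at (294,10), (477,10), (476,184) and (299,186) in the 1.5x picture. The pocket centre is at about (387,97), as predicted, and the held jar hangs square with its crown near (386,382).

Run:
```python
from h import *
c=cam("wrist");s=ctrl.read_state();tp=s["ee_pos"]
f=lambda a:(np.array(a,float)+.5)/1.5-.5
def sq(P):
    e=np.roll(P,-1,0)-P
    print("ctr",P.mean(0).round(4),"sides",np.linalg.norm(e,axis=1).round(4),"ang",(np.degrees(np.arctan2(e[:,1],e[:,0]))%90).round(1))
sq(topl(c,f([(294,10),(477,10),(476,184),(299,186)]),.028))
sq(topl(c,f([(322,36),(450,36),(453,156),(324,157)]),.028))
zc=tp[2]-.0645+.089
q=topl(c,f([(386,382),(308,390),(464,390)]),zc);print("crown",q.round(4),np.linalg.norm(q[1]-q[2]))
T=R.from_euler("xyz",s["eef_rot"],degrees=True);print("crown in tool mm",T.inv().apply(q[0]-tp)*1000)
sh=topl(c,f([(315,296),(457,296)]),zc-.029);e=sh[1]-sh[0];print("shoulder",np.linalg.norm(e),np.degrees(np.arctan2(e[1],e[0]))%90, T.inv().apply(sh.mean(0)-tp)*1000)
fr=topl(c,f([(334,251),(437,251)]),zc-.089);e=fr[1]-fr[0];print("bottom",np.linalg.norm(e),np.degrees(np.arctan2(e[1],e[0]))%90, T.inv().apply(fr.mean(0)-tp)*1000)
plan([.5195,.3405,tp[2]],57.9,3,.4)
```

```text
ctr [0.5203 0.3424 0.028 ] sides [0.1019 0.101  0.1007 0.1023] ang [57.8 58.2 58.6 58.8]
ctr [0.5204 0.3419 0.028 ] sides [0.0705 0.0687 0.0722 0.0693] ang [57.9 59.7 58.4 58.3]
crown [[0.4684 0.2604 0.1582]
 [0.4452 0.2708 0.1582]
 [0.4879 0.2441 0.1582]] 0.050342087713088644
crown in tool mm [  8.09196227   0.15856896 -24.50698145]
shoulder 0.05139992030086128 57.886156541489676 [26.05391401  0.13916694  4.47762207]
bottom 0.050327762202771825 57.881238310664756 [26.48244825 -0.07668703 64.47731719]
from [0.464  0.2536 0.1337] [-1.7999e+02  5.0000e-02  5.7800e+01] turn 0.1 dist 0.103
[[0.4, 34.4, 0.2, 0.0, 0.0, 0.0, -0.0006], [0.4, 34.4, 0.3, 0.0, 0.0, 0.0, -0.0006], [0.4, 34.4, 0.3, 0.0, 0.0, 0.0, -0.0006]]
```

Call:
move_arm:
  series:
    - [0.4,35,0.2,0,0,0,-0.005]
    - [0.4,35,0.2,0,0,0,0]
    - [0.4,34.5,0.2,0,0,0,0]
    - [0.4,0,0,15,0,0,0]
    - [0.4,0,0,15,0,0,0]

```text
time: 5.85
ee_pos: [0.5208, 0.3429, 0.1038]
eef_rot: [180.0, -0.0, 58.1]
force: [-0.2, -0.7, -4.6]
opening: 0.0514
grip_force: 50.0
```

Call:
move_arm:
  series:
    - [0.4,0,0,5,0,0,0]
    - [0.4,0,0,0,0,0,0]
    - [0.4,0,0,0,0,0,0]

```text
time: 6.15
ee_pos: [0.5193, 0.3421, 0.0989]
eef_rot: [-180.0, 0.1, 58.1]
force: [0.7, 0.0, -4.7]
opening: 0.051
grip_force: 50.0
```

Run:
```python
from h import *
s=ctrl.read_state();print(s["ee_pos"],s["eef_rot"],s["force"],s["q"])
c=cam("wrist");im=c["image"]
p=proj(c,[[.52,.341,.03]])[0];print(p)
cv2.imwrite("pics/w3.png",cv2.resize(im[130:330,150:370],None,fx=3,fy=3,interpolation=cv2.INTER_CUBIC))
```

```text
[0.51928778 0.34206685 0.0989269 ] [-1.79978017e+02  5.02000254e-02  5.80992341e+01] [ 0.70345081  0.01557089 -4.70381167] [ 3.10806599e+01  1.63290787e+01  1.05996454e+02 -3.80958829e-03
  5.77291751e+01  6.29834711e+01]
[258.15103468 199.33960657]
```

View pics/w3.png

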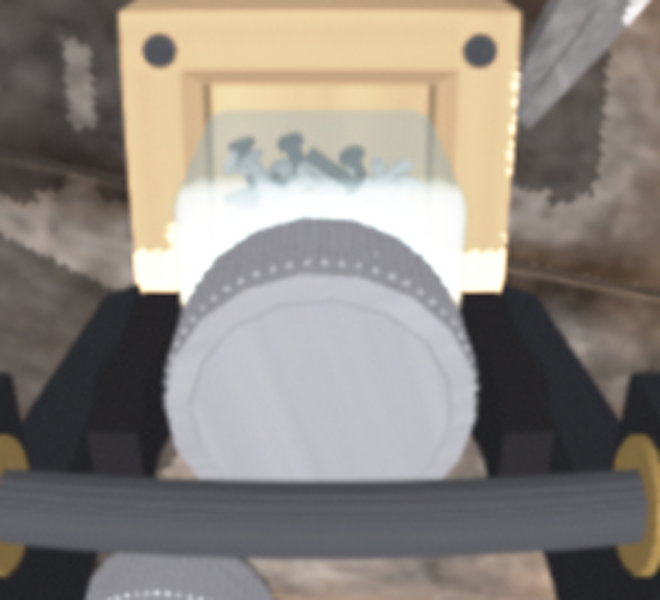

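The jar is centred sideways over the pocket (both about x=320 in the crop) and parallel to it. Now lowering.

Call:
move_arm:
  series:
    - [0.4,0,0,4,0,0,0]
    - [0.4,0,0,4,0,0,0]
    - [0.4,0,0,4,0,0,0]
    - [0.4,0,0,2,0,0,0]
    - [0.4,0,0,0,0,0,0]

```text
time: 6.7
ee_pos: [0.5193, 0.3428, 0.0846]
eef_rot: [-180.0, 0.1, 58.1]
force: [-0.2, 0.4, -6.0]
opening: 0.0512
grip_force: 50.0
```

Call:
move_arm:
  series:
    - [0.4,0,0,4,0,0,0]
    - [0.4,0,0,4,0,0,0]
    - [0.4,0,0,3,0,0,0]
    - [0.4,0,0,1.5,0,0,0]
    - [0.4,0,0,0,0,0,0]

```text
time: 7.2
ee_pos: [0.5195, 0.3428, 0.0722]
eef_rot: [-180.0, 0.0, 58.1]
force: [0.2, -0.1, -4.0]
opening: 0.0514
grip_force: 50.0
```

Call:
move_arm:
  series:
    - [0.4,0,0,1,0,0,0]
    - [0.4,0,0,1,0,0,0]
    - [0.4,0,0,0.5,0,0,0]
    - [0.4,0,0,0,0,0,0]

```text
time: 7.6
ee_pos: [0.5199, 0.3432, 0.0706]
eef_rot: [180.0, -0.0, 58.1]
force: [0.1, 0.4, -3.2]
opening: 0.0511
grip_force: 50.0
```

Call:
move_arm:
  series:
    - [0.4,0,0,0.5,0,0,0]
    - [0.4,0,0,0.5,0,0,0]
    - [0.4,0,0,0,0,0,0]
    - [0.4,0,0,0,0,0,0]

```text
time: 8.0
ee_pos: [0.52, 0.3434, 0.0704]
eef_rot: [180.0, -0.1, 58.1]
force: [-3.9, -2.1, 6.4]
opening: 0.0511
grip_force: 50.0
```

Call:
move_arm:
  series:
    - [0.4,0,0,0,0,0,-0.1]
    - [0.4,0,0,0,0,0,-0.1]
    - [0.4,0,0,0,0,0,-0.1]
    - [0.4,0,0,0,0,0,-0.1]
    - [0.4,0,0,-0.2,0,0,-0.1]

```text
time: 8.5
ee_pos: [0.5194, 0.3436, 0.0708]
eef_rot: [-180.0, -0.1, 86.9]
force: [-6.3, -0.6, 8.2]
opening: 0.0515
grip_force: 50.0
```

```bash
python3 -c "
from h import *
s=ctrl.read_state();print(s['moment'],s['force'],s['eef_rot'],s['q'][5])"
```

```text
[-0.12847515  1.07382052 -0.32991714] [-6.29810521 -0.58104982  8.20742278] [-1.79950914e+02 -7.20826587e-02  8.69296824e+01] 34.15718663437229
```

Call:
move_arm:
  series:
    - [0.4,0,0,-0.3,0,0,-0.1]
    - [0.4,0,0,-0.3,0,0,-0.1]
    - [0.4,0,0,-0.3,0,0,-0.1]
    - [0.4,0,0,-0.3,0,0,-0.1]
    - [0.4,0,0,-0.3,0,0,-0.1]

```text
time: 9.0
ee_pos: [0.5198, 0.3435, 0.072]
eef_rot: [180.0, -0.1, 115.6]
force: [-3.7, -1.0, 4.3]
opening: 0.0513
grip_force: 50.0
```

Call:
move_arm:
  series:
    - [0.4,0,0,-0.3,0,0,-0.1]
    - [0.4,0,0,-0.3,0,0,-0.1]
    - [0.4,0,0,-0.3,0,0,-0.1]
    - [0.4,0,0,-0.3,0,0,-0.1]
    - [0.4,0,0,-0.3,0,0,-0.1]

```text
time: 9.5
ee_pos: [0.5199, 0.3432, 0.0729]
eef_rot: [180.0, 0.0, 144.3]
force: [-1.5, 0.3, 1.5]
opening: 0.0515
grip_force: 50.0
```

```bash
python3 -c "
from h import *
s=ctrl.read_state();print(s['moment'],s['force'],s['eef_rot'],s['q'][5])"
```

```text
[-0.11565456  0.28611628 -0.0792574 ] [-1.48728757  0.3191704   1.47695031] [1.79953818e+02 1.14451658e-02 1.44314715e+02] -23.185147901228564
```

Call:
move_arm:
  series:
    - [0.4,0,0,-0.3,0,0,-0.11]
    - [0.4,0,0,-0.3,0,0,-0.11]
    - [0.4,0,0,-0.3,0,0,-0.11]
    - [0.4,0,0,0,0,0,-0.11]
    - [0.4,0,0,0,0,0,-0.11]

```text
time: 10.0
ee_pos: [0.519, 0.3434, 0.0743]
eef_rot: [180.0, -0.1, 175.8]
force: [-7.2, -0.8, 8.8]
opening: 0.0512
grip_force: 50.0
```

```bash
python3 -c "
from h import *
s=ctrl.read_state();print(s['moment'],s['force'],s['eef_rot'],s['q'][5])"
```

```text
[-0.16926194  1.16822242 -0.23503113] [-7.20627146 -0.81716769  8.81724402] [ 1.79969925e+02 -9.49840795e-02  1.75793416e+02] -54.698147899164965
```

Call:
move_arm:
  series:
    - [0.4,0,0,-1,0,0,0]
    - [0.4,0,0,-1,0,0,0]
    - [0.4,0,0,-0.5,0,0,0]
    - [0.4,0,0,0,0,0,0]

```text
time: 10.4
ee_pos: [0.5198, 0.3428, 0.0755]
eef_rot: [-180.0, 0.0, 175.6]
force: [-1.4, -0.5, -1.2]
opening: 0.0514
grip_force: 50.0
```

```bash
python3 -c "
from h import *
s=ctrl.read_state();print(s['moment'],s['force'],s['eef_rot'],s['q'][5])
import numpy as np
for i in range(3): print(ctrl.read_state()['force'])"
```

```text
[-0.10819006  0.12596796 -0.0069362 ] [-1.44598259 -0.45831448 -1.20152811] [-1.79982150e+02  2.46935139e-04  1.75560230e+02] -54.43073254411249
[-1.44598259 -0.45831448 -1.20152811]
[-1.44598259 -0.45831448 -1.20152811]
[-1.44598259 -0.45831448 -1.20152811]
```

Force is about the cap's own weight. I'll lift a little more and check.

Call:
move_arm:
  series:
    - [0.4,0,0,-1,0,0,0]
    - [0.4,0,0,-1,0,0,0]
    - [0.4,0,0,-1,0,0,0]
    - [0.4,0,0,0,0,0,0]
    - [0.4,0,0,0,0,0,0]

```text
time: 10.9
ee_pos: [0.5197, 0.343, 0.0789]
eef_rot: [-180.0, 0.0, 175.6]
force: [-0.7, -1.7, -1.1]
opening: 0.0513
grip_force: 50.0
```

Call:
move_arm:
  series:
    - [0.4,0,0,-4,0,0,0]
    - [0.4,0,0,-6,0,0,0]
    - [0.4,0,0,-8,0,0,0]
    - [0.4,0,0,-8,0,0,0]
    - [0.4,0,0,-5,0,0,0]

```text
time: 11.4
ee_pos: [0.5205, 0.3435, 0.1115]
eef_rot: [179.9, 0.1, 175.6]
force: [-0.6, 0.2, -0.9]
opening: 0.0514
grip_force: 50.0
```

Call:
move_arm:
  series:
    - [0.4,0,0,0,0,0,0]
    - [0.4,0,0,0,0,0,0]
    - [0.4,0,0,0,0,0,0]

```text
time: 11.7
ee_pos: [0.5194, 0.3428, 0.1094]
eef_rot: [-180.0, -0.0, 175.6]
force: [1.3, -0.1, -1.5]
opening: 0.0513
grip_force: 50.0
```

Run:
```python
from h import *
s=ctrl.read_state();print(s["force"])
a=cam("wrist")["image"];c=cam("scene");b=c["image"]
x,y=(proj(c,[[.52,.341,.07]])[0]-[55,48]).astype(int)
cv2.imwrite("pics/f.png",np.vstack([cv2.resize(a[120:320,110:400],(435,300)),cv2.resize(b[y:y+76,x:x+110],(435,300),interpolation=cv2.INTER_CUBIC)]))
```

```text
[ 1.27622756 -0.13221741 -1.49054484]
```

View pics/f.png

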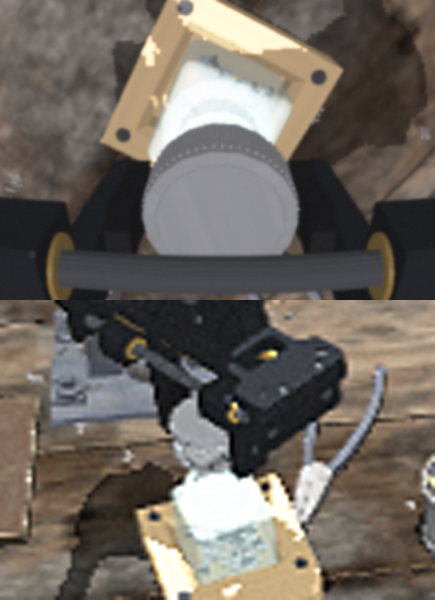

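The wrist view shows the open jar sitting in the pocket. The scene view shows the cap held level above the neck, about 24 mm clear. Handing in.

```bash
python3 -c "
from station import ctrl
print(ctrl.close_job())"
```

```text
the job is handed in; nothing more can be done
None
```

The jar is down in its block, and its cap is unscrewed and held level in the gripper about 24 mm above the mouth; I handed the job in after about 12 s of robot time.

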